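# Fit the matching half hub on the keyed test shaft

## Task

Three split half hubs lie on the bench; their keyways are cut in different places. Find the one whose keyway comes over the key of the test shaft when its lug is at the same end as the small index post on the leaning stand, and lay it over the shaft that way, key in its keyway and both long edges fully down on the stand's shoulders. Let go of it, and leave the other two hubs and the tools where they are.

Things in the scene. Friction and masses are not known exactly. Their poses are not given: they have to be found in the camera images.
- hub_a: Plain grey metal half of a split hub, 100 long (y), 56 wide (x), 36 mm high (z), 0.2-0.4 kg, lying on the bench with its half-round bore (radius 18 mm, along y) down. Origin: centre of the underside, on the bore's axis; z up. Long sides flat, 28 mm high: grip these. Keyway window (see point hub_a_keyway) to the +x side: on the right, seen from above with the lug end away from you.
- hub_b: Mirror image of hub_a: same size, frame and lug (at the +y end), but its keyway window lies 1 to 19 mm to the -x side of the centre line (on the left, seen from above with the lug end away from you).
- hub_c: Same size, frame and lug (at the +y end) as hub_a, but its keyway window lies on the centre line, 9 mm to either side.
- hub_a_lug (a point): Top of hub_a's lug, a small block 18 x 14 mm, 11 mm high, on the hub's back at its +y end; at (0, 42, 47) mm in hub_a's frame.
- hub_a_keyway (a point): Centre of hub_a's keyway, a window right through its back, 68 mm long (y) and 17.6 mm wide (x = 1.2 to 18.8 mm); this point is at (10, 0, 36) mm in hub_a's frame.
- cradle: Upper part of the fixed test stand (base 110 x 170 mm), leaning 30 degrees towards the robot. Origin: middle of the shaft, on its axis, 95 mm above the bench. y along the shaft (to the robot's left), z the stand's leaning normal (up and towards the robot), x up and rearward. Shaft 32 mm thick. A half hub is laid on along -z and, fully down, its frame coincides with this one.
- key_top (a point): Top centre of the shaft's key, 10 mm wide, 58 mm long (y), 24 mm from the shaft axis, 8 mm proud of the shaft. It points 30 degrees from the cradle's z towards +x, straight up in the world; seen along z it covers x = 4 to 16 mm. A hub with no keyway there cannot go fully down.
- shoulder (a point): One of four shoulders on which a hub's underside rests, top at cradle z = 0, |x| 16 to 38 mm, |y| 35 to 55 mm; this one at (27, 45, 0) mm. Between them, |y| under 35 mm, there is free room for fingers beside the shaft. End cheeks 80 mm wide, 13 mm thick start at |y| = 54 mm and rise to z = 16 mm: a seated hub has 4 mm play along y, 2 mm across.
- index_post (a point): Tip of the index post, 12 mm thick, 21 mm high, standing on the cheek at the cradle's +y end; the other cheek has none. At (0, 60.5, 37) mm in the cradle's frame.
- loupe: Black round loupe, 39 mm wide, 34 mm high, on the bench; origin at its underside. A bystander.
- screw_tray: Round shallow metal tray with screws, 100 mm wide, 20 mm high; origin at its underside. A bystander.
- side_cutters: Side cutters with red handles, 111 mm long, 10 mm high, lying flat; origin at the underside. A bystander.
- pliers: Pliers with red handles, 152 mm long, 13 mm high, lying flat; origin at the underside. A bystander.
Things that resemble listed ones, but are neither listed nor needed, are in the scene too. What is shaped like the hub_a but orange is not meant.

How it is judged:
By the outcome, as a careful person would: the job done as asked, in the order asked, and still so for the second after the job is handed in, with the robot touching nothing.
It also fails if it takes over 40 s, if anything falls off the work surface, if the arm or the gripper's body presses on something with over 40 N, if the wrist force passes 120 N, or if a joint passes its speed limit or range.

## Robot

A 6-joint arm with a two-finger parallel gripper is mounted at the origin on a cart in front of the work surface, level with it; the furniture and walls round the work are solid. World frame = base frame: x ahead of the robot, y to its left, z up, the work surface at z = 0. Lengths are in m, angles in rad, forces in N, time in s.
With the tool pointing down it reaches from about 0.325 to 0.9 m from the base axis. Payload 6.1 kg.
Tool frame: the origin (TCP) lies at the centre of the arm's flange, where the gripper is bolted on; the fingertips stand 173 mm ahead of it and the grasp point (between the pads) lies 155 mm ahead of it (ctrl.grip_depth is the distance from the TCP to the grasp point, in m); z points along the fingers, y is the line along which they close (so a half turn about z gives the same grasp; the last joint's range is limited). The gripper opens to 85 mm and grips with 20 to 120 N. Pads are 22 mm wide; open, the fingers measure 114 mm over their backs; the gripper's body (76 mm by 85 mm) begins 54 mm behind the grasp point. The pads swing forward as they close: fully open they stand 13 mm farther back than shut.
Start: joints at [-1.407, 0.22, 1.526, -0, 1.395, -0.126], TCP at [0.179, -0.599, 0.405] pointing down, gripper open.
Joint ranges: [-2.98, 2.98], [-0.91, 2.08], [0.09, 2.57], [-1.24, 4.39], [0.2, 2.65], [-2.68, 2.68]. Speed limits (rad/s): [2.57, 2.57, 3.01, 3.14, 3.14, 3.14].

## Interface

Orientations are given as a unit quaternion [x, y, z, w].
In Python, from bench import ctrl gives the robot as it stands.
- The arm moves only by the shell command python3 -m inch 'ROWS' [FORCE]. ROWS is JSON, a list that holds one entry, the list of rows, each a list of 7 numbers: the turn, a rotation vector about the world's x, y, z in degrees, then the shift along the world's x, y, z in m, then the finger opening in m, from 0 to 0.0854. A call has 1 to 10 rows; each row shifts and turns the commanded pose from where the row before left it; what a row does not reach is not made up. A row lasts 1/8 s, in which the tool goes at most 62.5 mm and 10.7 degrees, less where a joint would pass 70% of its speed; a pose out of reach is approached as far as the arm can. A call is refused whole if a number of a shift passes 0.0625 or a number of a turn 10.7, either way. A call with a gripper value outside its range is refused whole. The fingers move at their own pace and stop on an object; FORCE is the grip in N (left out, the last holds). Time passes only in rows, so rows that do not move let the fingers close. It gives the time, the measured TCP pose, the force, the opening and the grip force at its end, in the units of the state.
- ctrl.sense(): the state, without advancing time (a new reading comes with each control period).
- ctrl.read_camera(name): name is "scene" or "top" or "wrist"; returns (picture, depth): 384x512x3 uint8, red, green, blue; 384x512 float32, m along the optical axis (not along the pixel's ray), 0 where there is no reading.
- ctrl.get_calibration(name): a dict with "fov_y" (degrees; the focal length in pixels is half the picture's height over the tangent of half this angle, whatever the lens; pixels are square), "cx", "cy" (the principal point, pixels), "k1" (the pictures are not rectified: a ray, as slopes to the right and down, at radius r is drawn at 1 + k1 r^2 times it, then the intrinsics apply), "xyz" and "orientation" of the camera in the world; the wrist camera has in their place "hand_eye" (4x4, takes a point from camera to tool coordinates, whose origin is the TCP and whose axes are the flange's). Camera axes: x right, y up, looking along -z (the intrinsics and any distortion apply to the point x, -y, -z); pixel columns grow to the right and rows downward; lengths in m; the calibration is good to about 2 mm. A picture is of the moment at which its call begins: read the wrist's pose just before it. get_calibration takes no time and is no camera call.
- ctrl.finish_job(): hands the job in; it is judged then, once.
Trained networks look in the newest picture that a camera, given by its name, has taken for a name from the list of things; names that differ only in an ending like _2 or _b are one class to them, and where a whole thing is asked for, a point or a joint stands for the part that bears it (a point fixed in the world has none). Each returns a list of dicts, best first, with "conf" (0 to 1); they miss things now and then, are a little off and sometimes report something else, mostly with a low value. They report only what shows in the picture. A call takes as long as a camera call. They do not tell look-alikes from the thing itself.
- ctrl.find_in(camera, thing): "uv" ([column, row] in pixels, amid what is visible of it).
- ctrl.cut_out(camera, thing): "mask" (384x512 bool, what is visible of it) and "uv" ([column, row] in pixels, amid what is visible of it).
The state is a dict: "time_s": time; "joint_positions": joint angles; "joint_vel": joint speeds; "effort": joint torques, N m; "tcp_pos": TCP position; "tcp_rot": TCP orientation; "ft_force": force on the tool from outside, world axes, zero at the start; "moment": the same for the moment, N m; "opening": finger opening in m; "grip_force": force on a finger pad.
Only numpy, scipy, OpenCV 4.12 (cv2) and the standard library are available. Lean on these libraries where they do the work, as an engineer would, in place of code of your own. Each camera call takes 0.05 s, during which the arm holds its last target. There are 200 camera calls.

## Working session

There is one attempt and no reset: what is moved stays moved. The work goes in short steps, Python scripts to look and compute and a shell command to move; the robot and the scene stay as the last step left them, time stands still between calls to the robot, and variables do not carry over. Pictures are saved under pics/ and viewed, at most 10 in all, crops included, and the job is handed in when it is done.

```bash
ls; mkdir -p pics; cat > h.py <<'E'
import numpy as np, cv2
from bench import ctrl
from scipy.spatial.transform import Rotation as R
def campose(n,s=None):
    c=ctrl.get_calibration(n)
    if n=="wrist":
        s=s or ctrl.sense(); T=np.eye(4); T[:3,:3]=R.from_quat(s["tcp_rot"]).as_matrix(); T[:3,3]=s["tcp_pos"]
        return c,T@np.array(c["hand_eye"])
    T=np.eye(4); T[:3,:3]=R.from_quat(c["orientation"]).as_matrix(); T[:3,3]=c["xyz"]; return c,T
def grab(n):
    s=ctrl.sense(); im,d=ctrl.read_camera(n); c,T=campose(n,s); return im,d,c,T
def K(c):
    f=192/np.tan(np.radians(c["fov_y"])/2); return np.array([[f,0,c["cx"]],[0,f,c["cy"]],[0,0,1.]])
def pts(uv,dep,c,T):
    uv=np.asarray(uv,float).reshape(-1,1,2)
    n=cv2.undistortPoints(uv,K(c),np.array([c["k1"],0,0,0.]))[:,0]
    dep=np.asarray(dep,float).reshape(-1)
    P=np.c_[n[:,0]*dep,-n[:,1]*dep,-dep]
    return P@T[:3,:3].T+T[:3,3]
def cloud(d,c,T):
    v,u=np.mgrid[0:384,0:512]; P=pts(np.c_[u.ravel(),v.ravel()],d.ravel(),c,T).reshape(384,512,3)
    P[d==0]=np.nan; return P
def proj(P,c,T):
    Q=(np.asarray(P).reshape(-1,3)-T[:3,3])@T[:3,:3]; Q=Q*[1,-1,-1]
    return cv2.projectPoints(Q.reshape(-1,1,3),np.zeros(3),np.zeros(3),K(c),np.array([c["k1"],0,0,0.]))[0][:,0]
def save(n,im,k=1): cv2.imwrite("pics/"+n,cv2.resize(im[:,:,::-1],None,fx=k,fy=k,interpolation=cv2.INTER_CUBIC))
E
python3 - <<'E'
from h import *
ims=[]
for n in("top","scene"):
    im,d,c,T=grab(n); P=cloud(d,c,T); np.savez(n+".npz",im=im,P=P); 
    print(n,c)
    for t in("hub_a","hub_a_lug","hub_a_keyway","cradle","index_post","key_top"):
        for r in ctrl.find_in(n,t):
            u,v=np.round(r["uv"]).astype(int); print(t,round(r["conf"],2),u,v,np.round(P[v,u],3))
    save(n+".png",im,1.5)
E
```

```text
pics
top {'fov_y': 49.161057248179574, 'cx': 259.16157022770045, 'cy': 193.9385304811176, 'k1': 0.010164919355297885, 'xyz': array([ 0.38668115, -0.0697806 ,  1.43820276]), 'orientation': array([ 0.05663727, -0.05368476, -0.70153681,  0.70834756])}
hub_a 0.93 235 241 [0.448 0.016 0.036]
hub_a 0.74 270 203 [ 0.577 -0.1    0.034]
hub_a 0.64 309 238 [ 0.461 -0.23   0.032]
hub_a 0.56 281 128 [ 0.839 -0.136  0.037]
hub_a_lug 0.63 271 206 [ 0.566 -0.103  0.039]
hub_a_lug 0.57 283 127 [ 0.844 -0.143  0.035]
hub_a_keyway 0.79 273 203 [ 0.577 -0.11   0.039]
hub_a_keyway 0.78 283 128 [ 0.839 -0.143  0.037]
cradle 0.92 179 211 [0.537 0.19  0.119]
cradle 0.26 224 171 [0.692 0.061 0.007]
index_post 0.55 178 211 [0.537 0.192 0.125]
key_top 0.8 182 209 [0.544 0.181 0.115]
scene {'fov_y': 49.965508181405255, 'cx': 257.54283265538453, 'cy': 191.66531160532506, 'k1': -0.04061225617817681, 'xyz': array([-0.39509956,  0.78842199,  0.71061351]), 'orientation': array([-0.22598423,  0.49583315,  0.76604792, -0.3409563 ])}
hub_a 0.83 317 219 [ 0.436 -0.228  0.026]
hub_a 0.71 262 221 [nan nan nan]
hub_a 0.69 269 243 [0.422 0.019 0.034]
hub_a 0.63 225 192 [ 0.888 -0.163  0.003]
hub_a_lug 0.72 265 219 [ 0.567 -0.097  0.022]
hub_a_lug 0.72 226 190 [ 0.836 -0.13   0.039]
hub_a_keyway 0.72 262 218 [ 0.609 -0.121  0.002]
hub_a_keyway 0.67 229 192 [ 0.796 -0.114  0.048]
hub_a_keyway 0.58 201 227 [0.532 0.196 0.113]
cradle 0.85 203 230 [0.524 0.195 0.105]
index_post 0.82 202 231 [0.524 0.198 0.103]
key_top 0.94 200 231 [0.527 0.203 0.104]
```

View pics/top.png

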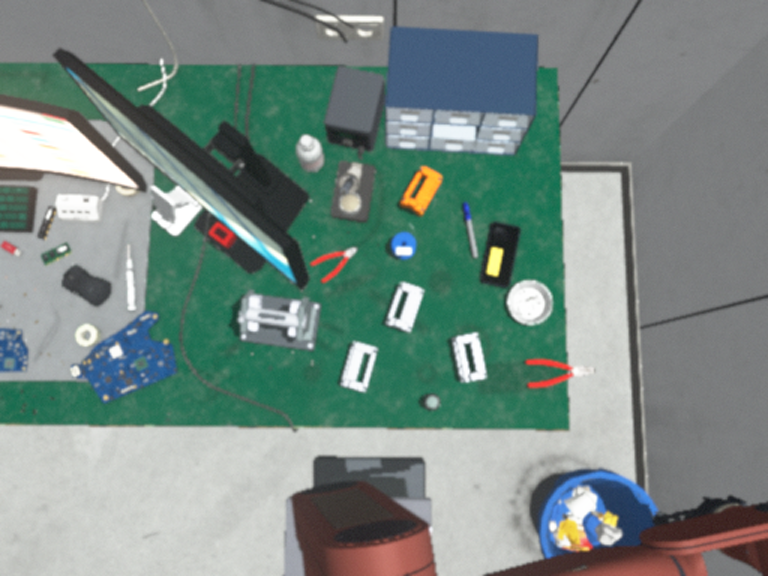

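View pics/scene.png

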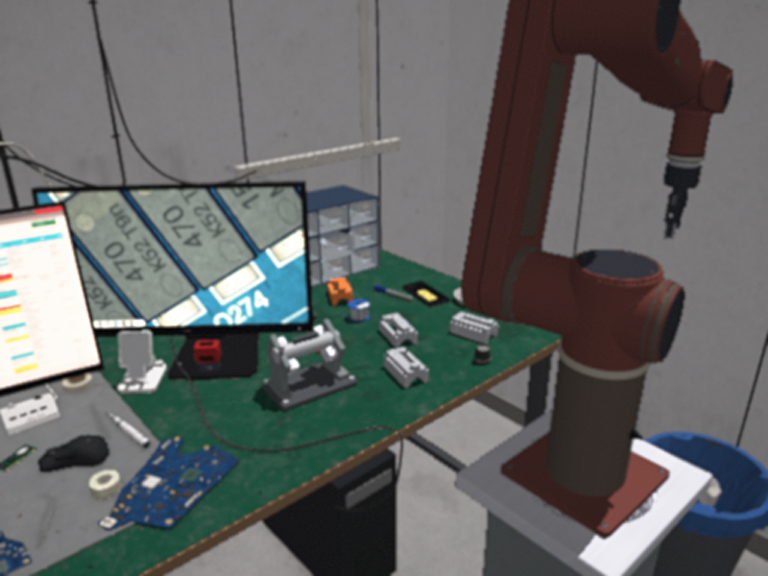

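The top picture shows three grey hubs at about (239,245), (270,204) and (312,238). The orange look-alike is at (281,127) and the stand at (185,213). I'll move the wrist camera over the hubs for a closer view.

```bash
python3 -m inch '[[[0,0,0,0.029,0.05,0,0.0854],[0,0,0,0.029,0.05,0,0.0854],[0,0,0,0.029,0.05,0,0.0854],[0,0,0,0.029,0.05,0,0.0854],[0,0,0,0.029,0.05,0,0.0854],[0,0,0,0.029,0.05,0,0.0854],[0,0,0,0.029,0.05,0,0.0854],[0,0,0,0.029,0.05,0,0.0854],[0,0,0,0.029,0.05,0,0.0854],[0,0,0,0.0,0.03,0,0.0854]]]'
python3 - <<'E'
from h import *
im,d,c,T=grab("wrist"); P=cloud(d,c,T); np.savez("w1.npz",im=im,P=P); save("w1.png",im,1.5)
print(c,T.round(3),ctrl.sense()["tcp_rot"])
for t in("hub_a","hub_a_lug","hub_a_keyway","cradle"):
    for r in ctrl.find_in("wrist",t):
        u,v=np.clip(np.round(r["uv"]).astype(int),0,[511,383]); print(t,round(r["conf"],2),u,v,np.round(P[v,u],3))
E
```

```text
time_s: 1.95
tcp_pos: [0.4406, -0.1166, 0.405]
tcp_rot: [0.989, 0.146, 0.001, -0.0]
ft_force: [-0.0, -0.5, 0.1]
opening: 0.0853
grip_force: 0.0
{'fov_y': 71.029705044729, 'cx': 253.47093186177347, 'cy': 190.4438337076969, 'k1': -0.0357333887848876, 'hand_eye': array([[ 8.75472639e-04,  9.65171349e-01,  2.61617088e-01,
         6.56583900e-02],
       [ 9.99999518e-01, -9.61406888e-04,  2.00484482e-04,
        -5.25223494e-04],
       [ 4.45022349e-04,  2.61616787e-01, -9.65171725e-01,
         3.10878373e-02],
       [ 0.00000000e+00,  0.00000000e+00,  0.00000000e+00,
         1.00000000e+00]])} [[ 0.289  0.924  0.25   0.503]
 [-0.957  0.279  0.075 -0.097]
 [-0.    -0.261  0.965  0.374]
 [ 0.     0.     0.     1.   ]] [ 9.89273227e-01  1.46071684e-01  2.49747685e-04 -1.21766026e-03]
hub_a 0.83 276 56 [ 0.578 -0.102  0.036]
hub_a 0.65 162 146 [0.438 0.003 0.036]
hub_a 0.64 344 184 [ 0.458 -0.234  0.035]
hub_a_lug 0.94 274 64 [ 0.569 -0.102  0.035]
hub_a_keyway 0.91 275 63 [ 0.57  -0.103  0.035]
cradle 0.62 38 28 [0.525 0.115 0.108]
```

View pics/w1.png

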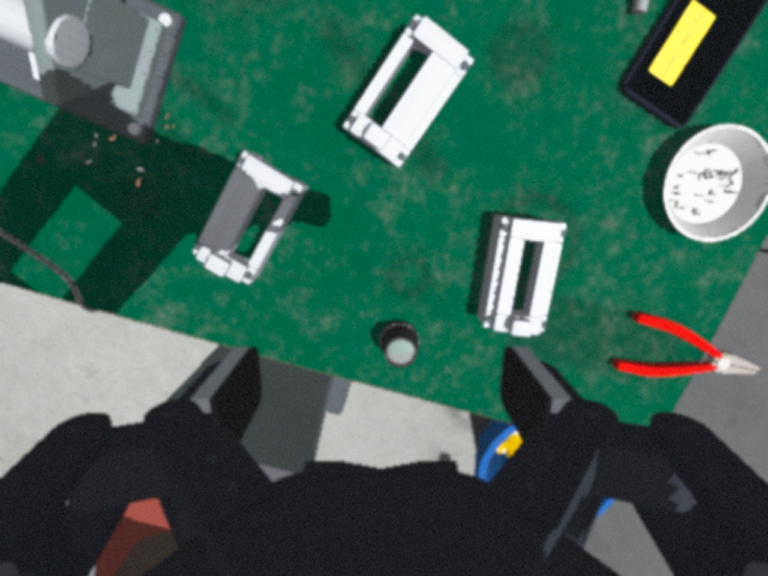

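The wrist picture shows three grey hubs, at (250,217), (410,92) and (523,275) in the 1.5x view. Their lugs seem to be at the near ends. Next I'll fit each hub's frame from depth and enlarge them.

```bash
python3 - <<'E'
from h import *
D=np.load("w1.npz"); im,P=D["im"],D["P"]; tiles=[]
for x,y in((.438,.003),(.578,-.102),(.458,-.234)):
    m=(np.hypot(P[...,0]-x,P[...,1]-y)<.07)&(P[...,2]>.028)
    Q=P[m]; C=im[m]
    q=Q[(Q[:,2]<.041)]
    (cx,cy),(w,h),a=cv2.minAreaRect((q[:,:2]*1000).astype(np.float32))
    if w>h: a+=90
    a=np.radians(a); c=np.array([cx,cy])/1000  # long axis direction
    l=np.array([-np.sin(a),np.cos(a)])
    L=Q[Q[:,2]>.0425]; lm=(L[:,:2]-c).mean(0)
    if lm@l<0: l=-l
    ex=np.array([l[1],-l[0]])
    S=(Q[:,:2]-c)@np.c_[ex,l]*1000
    k=np.abs(S[:,1])<25
    hist=np.histogram(S[k,0],bins=np.arange(-30,31,3))[0]
    print("c",c.round(4),"size",round(w),round(h),"yaw l deg",np.degrees(np.arctan2(l[1],l[0])).round(1),"lug in frame",((L[:,:2]-c)@np.c_[ex,l]*1000).mean(0).round(1),len(L),"zmax",L[:,2].max().round(4)); print(hist)
    uv=[]; s=0.07
    cc,T=campose("wrist")
    corners=np.array([np.r_[c+ex*i*s+l*j*s,.036] for i,j in((-1,1),(1,1),(1,-1),(-1,-1))])
    uv=proj(corners,cc,T).astype(np.float32)
    tiles.append(cv2.warpPerspective(im,cv2.getPerspectiveTransform(uv,np.float32([[0,0],[260,0],[260,260],[0,260]])),(260,260),flags=cv2.INTER_CUBIC))
save("crop.png",np.hstack(tiles))
m=np.isfinite(P[...,0])
T=np.load("top.npz");Pt=T["P"]
s=(np.abs(Pt[...,0]-.53)<.12)&(np.abs(Pt[...,1]-.19)<.12)&(Pt[...,2]>.085)
for r in np.unique(np.round(Pt[s][:,2],2)): q=Pt[s&(np.round(Pt[...,2],2)==r)]; print(r,len(q),q.min(0).round(3),q.max(0).round(3))
b=(np.abs(Pt[...,0]-.53)<.12)&(np.abs(Pt[...,1]-.19)<.13)&(Pt[...,2]>.008)&(Pt[...,2]<.03)
print(cv2.minAreaRect((Pt[b][:,:2]*1000).astype(np.float32)))
E
```

```text
c [0.4366 0.0029] size 55 100 yaw l deg -15.3 lug in frame [58.3  6.3] 9234 zmax 0.3329
[  7  30  10  92  97  96 100  91  99  98  57   0   0   0   0   0  32  35
  45   4]
c [ 0.5717 -0.0985] size 56 100 yaw l deg 162.0 lug in frame [ 0.4 42. ] 190 zmax 0.049
[  9  46  38 116 117 117 112 126 114 121  37   0   0   0   0   0  30  42
  47   4]
c [ 0.4589 -0.2427] size 100 55 yaw l deg 11.1 lug in frame [-66.  16.] 9223 zmax 0.3324
[  1  29  26 136  80  88  83  24   0   0   0   0  84 102  79  87  71   5
  27   2]
0.09 82 [0.493 0.112 0.085] [0.636 0.251 0.095]
0.1 165 [0.499 0.109 0.095] [0.647 0.251 0.105]
0.11 364 [0.508 0.108 0.105] [0.649 0.253 0.115]
0.12 161 [0.527 0.107 0.115] [0.644 0.248 0.125]
0.13 56 [0.527 0.105 0.125] [0.648 0.251 0.135]
0.14 13 [0.532 0.107 0.136] [0.649 0.239 0.145]
0.15 15 [0.604 0.106 0.145] [0.642 0.167 0.154]
0.16 12 [0.605 0.111 0.157] [0.649 0.174 0.164]
0.17 18 [0.606 0.104 0.165] [0.645 0.168 0.174]
0.18 13 [0.608 0.105 0.175] [0.648 0.171 0.185]
0.19 18 [0.606 0.104 0.185] [0.648 0.168 0.195]
0.2 14 [0.608 0.102 0.195] [0.65  0.17  0.204]
0.21 13 [
[... 398 characters left out ...]
286] [0.647 0.155 0.295]
0.3 16 [0.615 0.098 0.296] [0.648 0.154 0.305]
0.31 22 [0.613 0.096 0.305] [0.649 0.155 0.314]
0.32 17 [0.616 0.097 0.316] [0.646 0.15  0.324]
0.33 18 [0.614 0.096 0.325] [0.648 0.152 0.334]
0.34 22 [0.617 0.095 0.335] [0.649 0.151 0.345]
0.35 20 [0.616 0.096 0.345] [0.646 0.146 0.355]
0.36 16 [0.616 0.094 0.355] [0.649 0.148 0.365]
0.37 25 [0.617 0.093 0.365] [0.65  0.148 0.374]
0.38 25 [0.617 0.095 0.375] [0.65  0.138 0.385]
0.39 18 [0.618 0.097 0.386] [0.648 0.119 0.395]
0.4 35 [0.618 0.099 0.396] [0.65  0.142 0.405]
0.41 97 [0.621 0.1   0.405] [0.65  0.146 0.412]
((534.349365234375, 189.81275939941406), (226.57986450195312, 259.1820983886719), 0.4574168622493744)
```

View pics/crop.png

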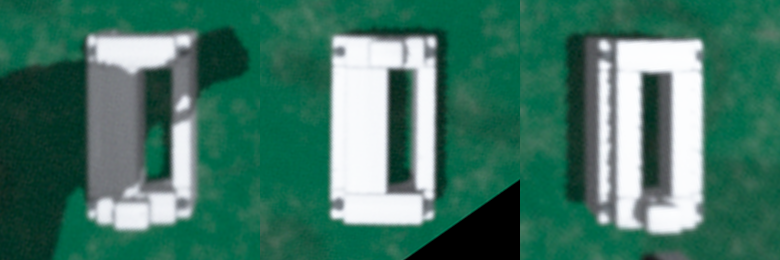

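Reading the tiles with the lug end away: the middle hub, wrist pixel (274,61) and top pixel (270,204), has its keyway to the right, so it is hub_a. The left hub has its lug at the bottom of the tile, so its keyway is on the left (hub_b). The right hub's keyway is central (hub_c). I'll turn the wrist and view the stand to confirm which end the post is at.

```bash
python3 -m inch '[[[0,0,10.4,0,0.02,0,0.0854],[0,0,10.4,0,0.02,0,0.0854],[0,0,10.4,0,0.02,0,0.0854],[0,0,10.4,0,0.02,0,0.0854],[0,0,10.4,0,0.02,0,0.0854],[0,0,10.4,0,0.02,0,0.0854],[0,0,10.4,0,0.02,0,0.0854],[0,0,10.4,0,0.02,0,0.0854],[0,0,10.4,0,0.02,0,0.0854],[0,0,10.4,0,0.02,0,0.0854]]]'
python3 -m inch '[[[0,0,10.4,0,0.02,0,0.0854],[0,0,10.4,0,0.02,0,0.0854],[0,0,10.4,0,0.02,0,0.0854],[0,0,10.4,0,0.02,0,0.0854],[0,0,0,0,0,0,0.0854]]]'
python3 - <<'E'
from h import *
im,d,c,T=grab("wrist"); P=cloud(d,c,T); np.savez("w2.npz",im=im,P=P,T=T); save("w2.png",im,1.5)
print(ctrl.sense()["joint_positions"],ctrl.grip_depth)
for t in("cradle","index_post","key_top","shoulder"):
    for r in ctrl.find_in("wrist",t):
        u,v=np.clip(np.round(r["uv"]).astype(int),0,[511,383]); print(t,round(r["conf"],2),u,v,np.round(P[v,u],3))
E
```

```text
time_s: 3.45
tcp_pos: [0.44, 0.0803, 0.4048]
tcp_rot: [0.494, 0.87, -0.0, 0.0]
ft_force: [0.1, -0.9, -0.7]
opening: 0.0852
grip_force: 0.0
time_s: 4.08
tcp_pos: [0.4401, 0.1607, 0.4047]
tcp_rot: [0.155, 0.988, -0.0, 0.0]
ft_force: [-0.2, 0.2, 0.1]
opening: 0.0853
grip_force: 0.0
[ 1.80850415e-01 -1.63705818e-01  1.91914502e+00 -5.35322845e-04
  1.38632557e+00 -1.07554503e+00] 0.1547
cradle 0.69 283 255 [0.525 0.168 0.108]
index_post 0.91 282 253 [0.524 0.167 0.105]
key_top 0.64 281 254 [0.524 0.166 0.106]
key_top 0.36 14 264 [ 0.464 -0.221  0.029]
shoulder 0.96 282 252 [0.523 0.168 0.104]
```

View pics/w2.png

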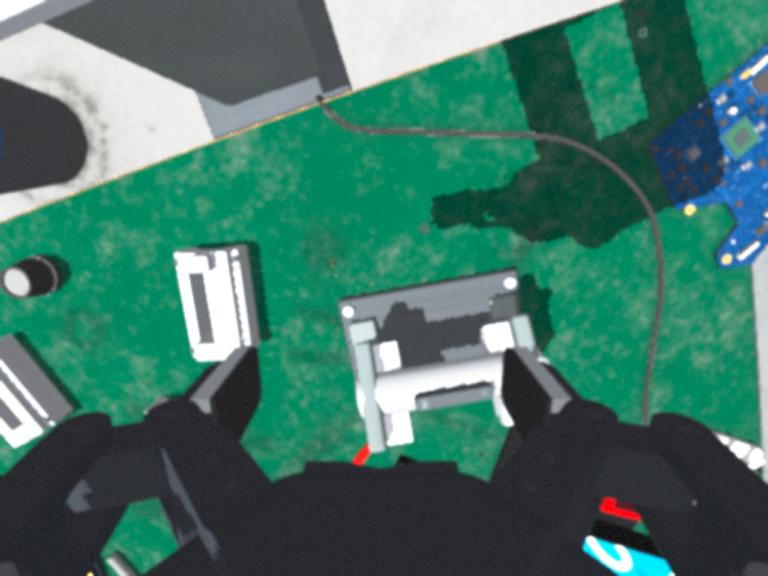

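The stand is at 1.5x pixels (340-545, 270-450), partly hidden by the finger. I'll fit its pose from the three depth clouds and test which end the post is at.

```bash
cat > fit.py <<'E'
from h import *
from scipy.optimize import least_squares
def box(p,lo,hi):
    c=(np.array(lo)+hi)/2;h=(np.array(hi)-lo)/2;q=np.abs(p-c)-h
    return np.linalg.norm(np.maximum(q,0),axis=1)+np.minimum(q.max(1),0)
def cyl(p,r,ax,h):
    o=[i for i in range(3) if i!=ax]; q=np.c_[np.hypot(p[:,o[0]],p[:,o[1]])-r,np.abs(p[:,ax])-h]
    return np.linalg.norm(np.maximum(q,0),axis=1)+np.minimum(q.max(1),0)
def sdf(p,post):
    d=[cyl(p,16,1,60)]
    for s in(1,-1):
        a,b=sorted((54*s,67*s)); d.append(box(p,[-40,a,-60],[40,b,16]))
        for t in(1,-1):
            x0,x1=sorted((16*t,38*t));y0,y1=sorted((35*s,55*s)); d.append(box(p,[x0,y0,-30],[x1,y1,0]))
    k=p@R.from_euler('y',30,degrees=True).as_matrix()
    d.append(box(k,[-5,-29,10],[5,29,24]))
    if post: d.append(cyl(p-[0,60.5*post,26.5],6,2,10.5))
    return np.min(d,0)
def frame(v): return R.from_euler('zy',[v[3],-30],degrees=True).as_matrix(),np.array([v[0],v[1],v[2]])
def loc(v,Q): M,t=frame(v); return (Q*1000-t)@M
def fit(Q,post,v0=(530,185,95,0),fixz=False):
    f=lambda v: np.clip(sdf(loc(v,Q),post),-12,12)
    r=least_squares(f,v0,loss="soft_l1",f_scale=1.5,x_scale=[1,1,1,1],diff_step=1e-4)
    return r.x,np.abs(r.fun).mean(),r.fun
E
python3 - <<'E'
from fit import *
for n in("w2","top","scene"):
    P=np.load(n+".npz")["P"].reshape(-1,3)
    v=np.array([530,185,95,0.])
    for it in range(3):
        L=loc(v,np.nan_to_num(P)); s=(np.abs(L[:,0])<48)&(np.abs(L[:,1])<75)&(L[:,2]>-25)&(L[:,2]<48)&np.isfinite(P[:,0])
        Q=P[s]
        if len(Q)>2500: Q=Q[np.random.default_rng(0).choice(len(Q),2500,False)]
        v=fit(Q,0,v)[0]
    for post in(0,1,-1):
        x,e,f=fit(Q,post,v); print(n,len(Q),post,x.round(2),e.round(2))
    L=loc(v,Q); t=L[(L[:,2]>19)&(np.abs(L[:,1])>50)]; print("above cheeks:",[(int((t[:,1]*s>0).sum()),np.median(t[t[:,1]*s>0],0).round(1) if (t[:,1]*s>0).any() else 0) for s in(1,-1)])
E
```

```text
w2 2500 0 [537.74 184.59  97.31  -8.32] 1.51
w2 2500 1 [537.7  184.65  97.27  -8.21] 1.48
w2 2500 -1 [537.74 184.66  97.17  -8.29] 1.5
above cheeks: [(8, array([-7.6, 64.9, 30.6])), (17, array([  5.2, -59.5,  19.2]))]
top 796 0 [540.44 183.36  96.93  -6.31] 2.23
top 796 1 [540.48 183.38  96.88  -6.31] 2.01
top 796 -1 [540.58 183.36  96.76  -6.29] 2.18
above cheeks: [(18, array([ 2.9, 61.3, 31.2])), (49, array([  1.9, -60.1,  20.4]))]
scene 929 0 [536.17 183.89  96.6   -6.83] 2.09
scene 929 1 [536.21 183.95  96.47  -6.78] 1.91
scene 929 -1 [536.24 183.95  96.39  -6.84] 2.06
above cheeks: [(20, array([-3.8, 63.3, 29.5])), (38, array([ -2.2, -58.2,  20.1]))]
```

The post shows only at the cradle's +y end, in all three clouds, so hub_a is the right one. Now to move over it for a closer measurement.

```bash
python3 -m inch '[[[0,0,0,0.0264,-0.0518,-0.02,0.0854],[0,0,0,0.0264,-0.0518,-0.02,0.0854],[0,0,0,0.0264,-0.0518,-0.02,0.0854],[0,0,0,0.0264,-0.0518,-0.02,0.0854],[0,0,0,0.0264,-0.0518,-0.025,0.0854],[0,0,0,0,0,0,0.0854]]]'
python3 - <<'E'
from h import *
im,d,c,T=grab("wrist"); P=cloud(d,c,T); save("w3.png",im,1.5)
m=(np.hypot(P[...,0]-.572,P[...,1]+.0985)<.075)&(P[...,2]>.015)&(P[...,2]<.06)
Q=P[m]; q=Q[Q[:,2]<.041]
for lo in(.015,.03):
    r=cv2.minAreaRect((q[q[:,2]>lo][:,:2]*1000).astype(np.float32)); print(r)
L=Q[Q[:,2]>.0425]; print("lug",L.mean(0).round(4),len(L),"top z",np.median(q[q[:,2]>.031][:,2]), "bench",np.nanmedian(P[...,2][(np.abs(P[...,2])<.01)]))
print(ctrl.sense()["tcp_pos"])
E
```

```text
time_s: 5.08
tcp_pos: [0.5711, -0.1014, 0.2968]
tcp_rot: [0.158, 0.987, -0.0, -0.002]
ft_force: [-0.4, 1.3, -0.1]
opening: 0.0855
grip_force: 0.0
((571.995849609375, -98.49714660644531), (56.317161560058594, 100.51113891601562), 71.52629089355469)
((572.0596923828125, -98.48799133300781), (55.15687561035156, 100.5123519897461), 71.27645874023438)
lug [ 0.5317 -0.0849  0.0465] 365 top z 0.03566247198662084 bench -0.00023483462808815414
[ 0.57092772 -0.09956544  0.29811464]
```

View pics/w3.png

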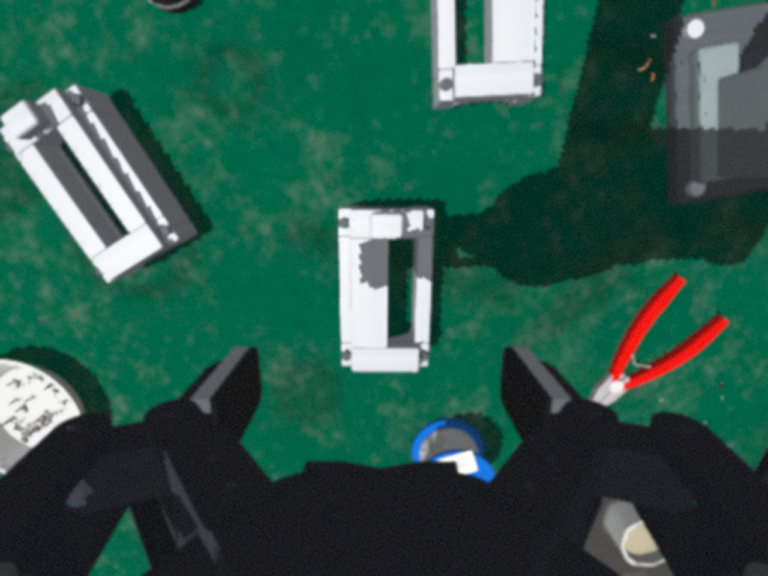

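The hub is at 1.5x pixel (387,290), lug end up and keyway on the right. It measures 56x100 mm and 35.7 mm high, so this is hub_a. Descending to grip it.

```bash
python3 -m inch '[[[0,0,-0.7,0.001,0.001,-0.04,0.078],[0,0,0,0,0,-0.04,0.078],[0,0,0,0,0,-0.03,0.078],[0,0,0,0,0,-0.011,0.078],[0,0,0,0,0,0,0.078]]]' 40
python3 -m inch '[[[0,0,0,0,0,0,0.05],[0,0,0,0,0,0,0.05],[0,0,0,0,0,0,0.05],[0,0,0,0,0,0,0.05],[0,0,0,0,0,0,0.05]]]' 60
```

```text
time_s: 5.75
tcp_pos: [0.5722, -0.0958, 0.1795]
tcp_rot: [0.161, 0.987, 0.0, -0.0]
ft_force: [0.3, 0.3, -0.7]
opening: 0.0781
grip_force: 0.0
time_s: 6.38
tcp_pos: [0.5735, -0.0967, 0.1815]
tcp_rot: [0.161, 0.987, -0.0, 0.002]
ft_force: [-1.6, 0.5, 7.8]
opening: 0.0549
grip_force: 65.9
```

```bash
python3 -m inch '[[[0,0,0,0,0,0.03,0.05],[0,0,0,-0.02,0,0.06,0.05],[0,0,-9.85,-0.022,0.037,0.01,0.05],[0,0,-9.85,-0.022,0.037,0.01,0.05],[0,0,-9.85,-0.022,0.037,0.01,0.05],[0,0,-9.85,-0.022,0.037,0.01,0.05],[0,0,-9.85,-0.022,0.037,0.01,0.05],[0,0,-9.85,-0.022,0.037,0.01,0.05],[0,0,-9.85,-0.022,0.037,0.01,0.05],[0,0,-9.85,-0.002,0.037,0.01,0.05]]]' 60
python3 -m inch '[[[-1.3,-9.9,0,0,0,0,0.05],[-1.3,-9.9,0,0,0,0,0.05],[-1.3,-9.9,0,0,0,0,0.05],[0,0,0,0,0,0,0.05]]]'
python3 - <<'E'
from fit import *
s=ctrl.sense(); print(s["joint_positions"].round(3),s["tcp_pos"],s["tcp_rot"])
im,d,c,T=grab("wrist"); P=cloud(d,c,T); np.savez("w4.npz",im=im,P=P,T=T,tp=s["tcp_pos"],tr=s["tcp_rot"]); save("w4.png",im,1.5)
E
```

```text
time_s: 7.62
tcp_pos: [0.3948, 0.2007, 0.3487]
tcp_rot: [0.752, 0.659, 0.0, -0.0]
ft_force: [0.3, -0.3, -3.1]
opening: 0.0546
grip_force: 65.4
time_s: 8.12
tcp_pos: [0.3951, 0.1998, 0.3477]
tcp_rot: [0.725, 0.639, 0.169, 0.194]
ft_force: [-0.6, -0.1, -4.1]
opening: 0.055
grip_force: 65.6
[ 0.378 -0.337  2.209 -0.333  0.833  0.675] [0.39510365 0.19981183 0.34773464] [0.72495235 0.63887827 0.16940117 0.19386048]
```

View pics/w4.png

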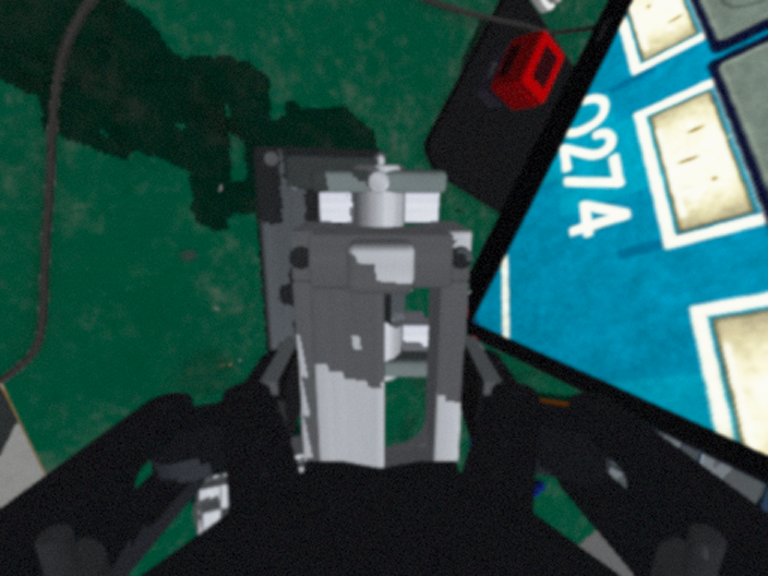

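The hub is held with its lug on the same side as the index post (1.5x pixels: lug at (385,262), post tip at (378,182)). Next I'll measure hub and stand in the same frame.

```bash
cat > rel.py <<'E'
from fit import *
def stand(P,v,post=1):
    P=P.reshape(-1,3)
    for it in range(4):
        L=loc(v,np.nan_to_num(P)); s=(np.abs(L[:,0])<46)&(np.abs(L[:,1])<72)&(L[:,2]>-22)&(L[:,2]<42)&np.isfinite(P[:,0])
        Q=P[s]; v,e,f=fit(Q,post,v)
        g=np.abs(f)<6
    return v,e,len(Q),(np.abs(f)<2).mean(),Q
def hubtool(P,tp,tr):
    M=R.from_quat(tr).as_matrix(); A=(P.reshape(-1,3)-tp)@M*1000
    A=A[np.isfinite(A[:,0])]
    b=A[(np.abs(A[:,1])<34)&(A[:,2]>120)&(A[:,2]<178)&(A[:,0]>-40)&(A[:,0]<66)]
    return M,b
E
python3 - <<'E'
from rel import *
D=np.load("w4.npz"); P=D["P"]
M,b=hubtool(P,D["tp"],D["tr"])
print("hist z",np.histogram(b[:,2],bins=np.arange(120,180,3)))
lug=b[(b[:,2]<138)&(b[:,0]>25)]; print("lug",len(lug),np.median(lug,0).round(1),np.percentile(lug,[3,97],axis=0).round(1))
top=b[(b[:,2]>139)&(b[:,2]<149)]
A=np.c_[top[:,:2],np.ones(len(top))]; print("plane",np.linalg.lstsq(A,top[:,2],rcond=None)[0], "n",len(top))
print("rect",cv2.minAreaRect(top[:,:2].astype(np.float32)),np.percentile(top,[1,99],axis=0).round(1))
hub=(M@np.array([0,0,1.])).round(3); print("tool z",hub,"tool x",M[:,0].round(3),"y",M[:,1].round(3))
m=np.ones(len(P.reshape(-1,3)),bool)
Ff=(P.reshape(-1,3)-D["tp"])@M*1000
Ps=P.reshape(-1,3).copy(); Ps[(Ff[:,2]<190)]=np.nan
v,e,n,g,Q=stand(Ps,np.array([538,184,96,-7.3])); print(v.round(2),e,n,g)
Fm,t=frame(v); print("cradle axes x,y,z\n",Fm.T.round(3))
L=loc(v,Q)
po=L[(L[:,2]>25)]; print("post",len(po),po.mean(0).round(1))
E
```

```text
hist z (array([ 139,  123,   73,  201, 1492,  651,  275,  303, 7432,  395, 1282,
       3405,  373,  307,  233,  214,  153,   86,  106]), array([120, 123, 126, 129, 132, 135, 138, 141, 144, 147, 150, 153, 156,
       159, 162, 165, 168, 171, 174, 177]))
lug 1516 [ 43.4  -0.9 134.5] [[ 36.7  -8.9 133.3]
 [ 49.6   7.5 136.5]]
plane [-9.40893721e-05 -6.87890053e-03  1.45274801e+02] n 8180
rect ((13.416097640991211, -0.7538566589355469), (65.43135833740234, 81.8759536743164), 76.16389465332031) [[-25.3 -30.2 139.9]
 [ 50.7  29.5 148.1]]
tool z [ 0.493 -0.065 -0.867] tool x [ 0.126  0.992 -0.002] y [ 0.861 -0.109  0.498]
[540.23 185.11  93.44  -4.09] 1.7141854880118383 4518 0.7281983178397521
cradle axes x,y,z
 [[ 0.864 -0.071  0.499]
 [ 0.062  0.997  0.036]
 [-0.5   -0.     0.866]]
post 279 [ 2.6 31.9 31.8]
```

```bash
sed -i "s/'zy',\[v\[3\]/'ZY',[v[3]/" fit.py; python3 - <<'E'
from rel import *
v0=np.array([538,184.,96,-7.3])
for n in("w2","top","scene"):
    P=np.load(n+".npz")["P"]
    for post in (1,-1): v,e,k,g,Q=stand(P,v0,post); print(n,post,v.round(2),round(e,2),k,round(g,2))
D=np.load("w4.npz"); P=D["P"].reshape(-1,3).copy(); M=R.from_quat(D["tr"]).as_matrix()
F=(P-D["tp"])@M*1000; P[F[:,2]<215]=np.nan
v,e,k,g,Q=stand(P,v0); print("w4",v.round(2),round(e,2),k,round(g,2)); L=loc(v,Q); po=L[L[:,2]>25]; print("post",len(po),po.mean(0).round(1),po.max(0))
Fm,t=frame(v); print(Fm.T.round(3))
h=D["tp"]*1000+M@[1.2,-.8,181.3]; print("hub in cradle",((h-t)@Fm).round(1),"rot err (cradle)",(R.from_matrix(Fm.T@np.c_[M[:,1],M[:,0],-M[:,2]])).as_rotvec(degrees=True).round(2))
E
```

```text
w2 1 [537.61 184.84  94.69  -7.49] 0.53 4825 0.99
w2 -1 [537.61 184.84  94.68  -7.47] 0.56 4825 0.99
top 1 [540.93 183.39  96.45  -7.22] 1.47 786 0.75
top -1 [540.93 183.42  96.46  -7.13] 1.71 786 0.73
scene 1 [536.47 183.94  95.37  -7.42] 1.33 929 0.77
scene -1 [536.47 183.96  95.4   -7.34] 1.57 929 0.74
w4 [537.24 185.16  94.53  -7.48] 0.51 4498 0.99
post 172 [-0.1 60.3 37. ] [ 5.66445631 66.32049069 38.89861142]
[[ 0.859 -0.113  0.5  ]
 [ 0.13   0.991  0.   ]
 [-0.496  0.065  0.866]]
hub in cradle [  1.6  -2.8 109.4] rot err (cradle) [0.01 0.16 0.25]
```

Fit residuals are 0.5 mm. I'll correct sideways and advance 60 mm along the cradle's -z, then check again.

```bash
python3 -m inch '[[[0,0,0,0.0096,-0.0003,-0.0176,0.05],[0,0,0,0.0096,-0.0003,-0.0176,0.05],[0,0,0,0.0096,-0.0003,-0.0176,0.05],[0,0,0,0,0,0,0.05]]]'
python3 - <<'E'
from rel import *
s=ctrl.sense(); im,d,c,T=grab("wrist"); Pc=cloud(d,c,T); M,b=hubtool(Pc,s["tcp_pos"],s["tcp_rot"])
lug=b[(b[:,2]>131)&(b[:,2]<138)&(b[:,0]>25)]; p=np.percentile(lug,[3,97],axis=0); print("lug",p.round(1),np.median(lug,0).round(1))
top=b[(b[:,2]>143)&(b[:,2]<148)]; zt=np.median(top[:,2]); print("top",zt)
P=Pc.reshape(-1,3).copy(); F=(P-s["tcp_pos"])@M*1000; P[(F[:,2]<186)&(F[:,0]<54)]=np.nan
v,e,k,g,Q=stand(P,np.array([537.3,185,94.5,-7.5])); print(v.round(2),round(e,2),k,round(g,2))
Fm,t=frame(v); h=s["tcp_pos"]*1000+M@[np.median(lug[:,0])-42,p[:,1].mean(),zt+36]
print("hub in cradle",((h-t)@Fm).round(1)); save("w5.png",im,1.5)
E
```

```text
time_s: 8.68
tcp_pos: [0.4252, 0.1981, 0.2939]
tcp_rot: [0.726, 0.638, 0.167, 0.193]
ft_force: [-0.4, 0.5, -3.4]
opening: 0.0547
grip_force: 65.6
lug [[ 36.7  -9.  133.3]
 [ 49.5   7.4 136.6]] [ 43.4  -0.9 134.5]
top 145.4890613503133
[537.31 185.19  94.58  -7.46] 0.51 6557 0.99
hub in cradle [-0.1 -0.9 47.5]
```

View pics/w5.png

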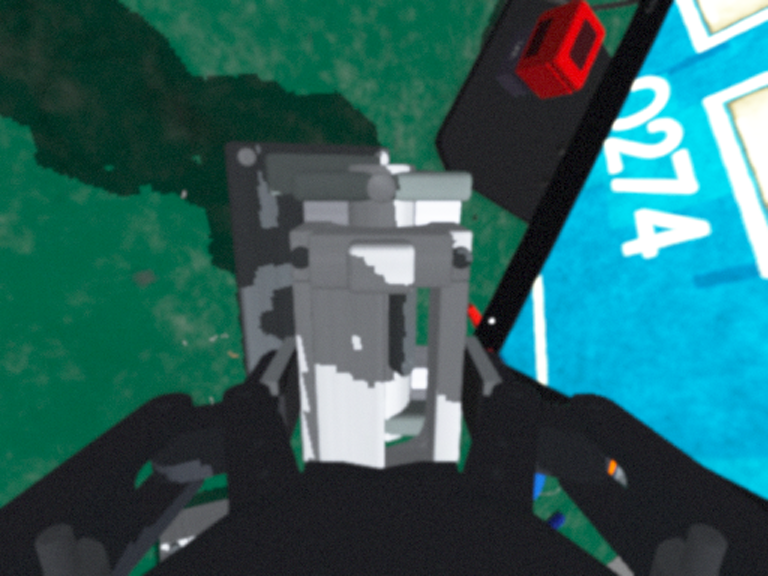

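Now it is offset by only (-0.1, -0.9) mm, 47.5 mm out. The key window looks clear. Lowering.

```bash
python3 -m inch '[[[0,0,0,0.0062,-0.0005,-0.0108,0.05],[0,0,0,0.0062,-0.0005,-0.0108,0.05],[0,0,0,0.0062,-0.0005,-0.0108,0.05],[0,0,0,0,0,0,0.05]]]'
python3 -m inch '[[[0,0,0,0.002,-0.0003,-0.0035,0.05],[0,0,0,0.002,-0.0003,-0.0035,0.05],[0,0,0,0,0,0,0.05]]]'
```

```text
time_s: 9.22
tcp_pos: [0.4437, 0.197, 0.2617]
tcp_rot: [0.725, 0.638, 0.169, 0.194]
ft_force: [-0.3, -0.0, -3.6]
opening: 0.0545
grip_force: 65.6
time_s: 9.6
tcp_pos: [0.4479, 0.1967, 0.2559]
tcp_rot: [0.725, 0.638, 0.17, 0.194]
ft_force: [-0.5, 0.0, -2.8]
opening: 0.0544
grip_force: 65.6
```

```bash
python3 -m inch '[[[0,0,0,0.0006,-0.0001,-0.001,0.05],[0,0,0,0.0004,0,-0.0006,0.05],[0,0,0,0,0,0,0.05]]]'
python3 -m inch '[[[0,0,0,0.0004,0,-0.0007,0.05],[0,0,0,0,0,0,0.05]]]'
```

```text
time_s: 9.98
tcp_pos: [0.4489, 0.1966, 0.2546]
tcp_rot: [0.725, 0.638, 0.17, 0.195]
ft_force: [0.5, 0.5, -4.1]
opening: 0.0545
grip_force: 65.6
time_s: 10.22
tcp_pos: [0.4493, 0.1966, 0.2538]
tcp_rot: [0.725, 0.638, 0.17, 0.195]
ft_force: [-0.8, -0.1, -3.0]
opening: 0.0547
grip_force: 65.6
```

```bash
python3 -m inch '[[[0,0,0,0.0004,0,-0.0007,0.05],[0,0,0,0,0,0,0.05]]]'
python3 -m inch '[[[0,0,0,0.0004,-0.0001,-0.0007,0.05],[0,0,0,0,0,0,0.05]]]'
```

```text
time_s: 10.48
tcp_pos: [0.4497, 0.1967, 0.2532]
tcp_rot: [0.725, 0.638, 0.17, 0.195]
ft_force: [-1.6, 0.2, -1.0]
opening: 0.0546
grip_force: 65.9
time_s: 10.72
tcp_pos: [0.4498, 0.1967, 0.2533]
tcp_rot: [0.725, 0.638, 0.17, 0.195]
ft_force: [-14.2, -0.8, 11.0]
opening: 0.0549
grip_force: 67.9
```

Contact at about 19 N along the normal. I'll check the seating height before letting go.

```bash
cat > chk.py <<'E'
from rel import *
def chk(save_as=None):
    im,d,c,T=grab("wrist"); P=cloud(d,c,T).reshape(-1,3)
    if save_as: save(save_as,im,1.5)
    v=np.array([537.3,185.15,94.55,-7.47])
    L=loc(v,P); L0=L[np.isfinite(L[:,0])]
    ck=L0[(L0[:,1]>55)&(L0[:,1]<66)&(np.abs(L0[:,0])<38)&(np.abs(L0[:,0])>9)&(np.abs(L0[:,2]-16)<5)]; print("cheek z(16)",np.median(ck[:,2]).round(2),len(ck))
    for y0,y1 in((-50,-34),(-34,-15),(-15,5),(5,30),(37,48)):
        for x0,x1 in((-12,-2),(-26,-22),(22,26)):
            q=L0[(L0[:,0]>x0)&(L0[:,0]<x1)&(L0[:,1]>y0)&(L0[:,1]<y1)&(L0[:,2]>20)&(L0[:,2]<52)]
            if len(q)>15: print((x0,x1),(y0,y1),"z",np.percentile(q[:,2],[15,50,85]).round(1),len(q))
    lg=L0[(L0[:,2]>43)&(L0[:,2]<51)&(np.abs(L0[:,0])<13)&(L0[:,1]>30)&(L0[:,1]<52)]; print("lug",np.percentile(lg,[3,50,97],axis=0).round(1))
E
python3 -c "from chk import *; chk()"
```

```text
cheek z(16) 16.07 2672
(-12, -2) (-34, -15) z [35.5 36.  36.5] 389
(-26, -22) (-34, -15) z [27.4 27.9 28.5] 191
(22, 26) (-34, -15) z [27.4 28.  28.6] 201
(-12, -2) (-15, 5) z [35.5 36.1 36.7] 738
(-26, -22) (-15, 5) z [27.9 32.2 45.2] 563
(22, 26) (-15, 5) z [27.6 28.1 28.7] 268
(-12, -2) (5, 30) z [35.6 36.2 36.8] 1089
(-26, -22) (5, 30) z [27.7 28.6 43.4] 557
(22, 26) (5, 30) z [27.6 28.1 28.7] 392
(-12, -2) (37, 48) z [36.  46.3 47.4] 568
(-26, -22) (37, 48) z [27.9 30.6 31.4] 182
(22, 26) (37, 48) z [28.1 31.1 35.9] 150
lug [[-6.4 36.7 44.8]
 [ 1.8 43.5 47. ]
 [10.1 49.7 48.2]]
```

Fully seated: the back is at 36.0 mm, the lug at 47 mm and both edges at 28 mm. I'll ease 1 mm towards centre and release.

```bash
python3 -m inch '[[[0,0,0,-0.001,0.0001,-0.0002,0.05],[0,0,0,0,0,0,0.05],[0,0,0,0,0,0,0.072],[0,0,0,0,0,0,0.072],[0,0,0,0,0,0,0.072],[0,0,0,0,0,0,0.072]]]'
```

```text
time_s: 11.52
tcp_pos: [0.4492, 0.1966, 0.2522]
tcp_rot: [0.725, 0.638, 0.17, 0.195]
ft_force: [-0.2, -0.3, 0.0]
opening: 0.0718
grip_force: 0.0
```

Released cleanly with no contact force. Retracting along the stand's normal, then one look.

```bash
python3 -m inch '[[[0,0,0,-0.005,0.0006,0.0087,0.072],[0,0,0,-0.012,0.0016,0.021,0.072],[0,0,0,-0.02,0.0026,0.035,0.072],[0,0,0,-0.02,0.0026,0.035,0.072],[0,0,0,0,0,0,0.072],[0,0,0,0,0,0,0.072]]]'
python3 -c "from chk import *; chk('w6.png')"
```

```text
time_s: 12.28
tcp_pos: [0.3918, 0.204, 0.3519]
tcp_rot: [0.725, 0.638, 0.17, 0.195]
ft_force: [-0.1, 0.3, -0.8]
opening: 0.0719
grip_force: 0.0
cheek z(16) 16.01 766
(-12, -2) (-50, -34) z [35.4 36.  36.6] 164
(-26, -22) (-50, -34) z [27.8 29.4 31.2] 64
(22, 26) (-50, -34) z [27.5 29.2 31. ] 58
(-12, -2) (-34, -15) z [35.3 35.9 36.8] 212
(-26, -22) (-34, -15) z [27.4 28.  28.7] 86
(22, 26) (-34, -15) z [27.3 28.  28.6] 81
(-12, -2) (-15, 5) z [35.4 36.1 36.7] 243
(-26, -22) (-15, 5) z [27.4 28.2 28.8] 82
(22, 26) (-15, 5) z [27.5 28.3 29. ] 88
(-12, -2) (5, 30) z [35.4 36.1 36.8] 333
(-26, -22) (5, 30) z [27.4 28.1 28.8] 124
(22, 26) (5, 30) z [27.6 28.  28.8] 117
(-12, -2) (37, 48) z [36.5 46.8 47.7] 163
(-26, -22) (37, 48) z [27.9 30.7 31.4] 60
(22, 26) (37, 48) z [28.1 29.9 31.6] 57
lug [[-8.6 36.1 45. ]
 [-0.5 43.5 47. ]
 [ 8.4 49.8 48.4]]
```

View pics/w6.png

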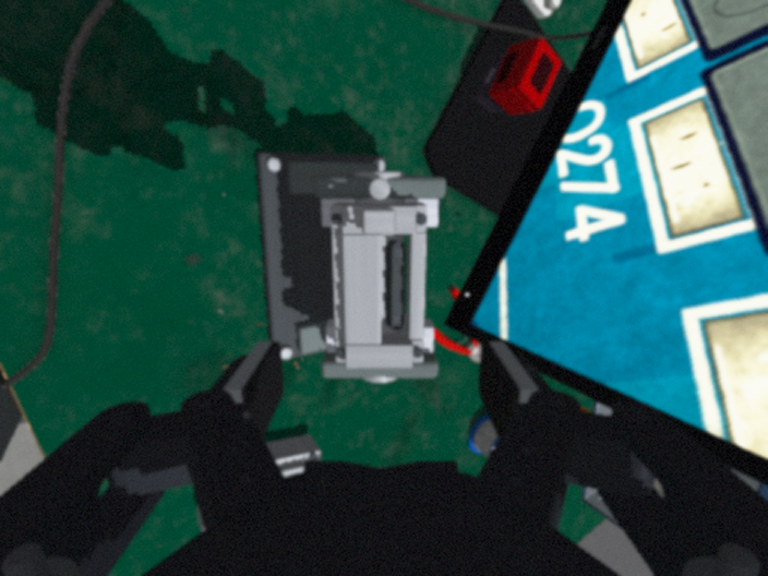

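The hub sits flat between the cheeks (1.5x pixel (380,285)). Its lug is beside the post at (380,215), the key shows in the keyway window at (397,285), and the gripper is clear. Handing in.

```bash
python3 -c "
from bench import ctrl
print(ctrl.finish_job())"
```

```text
the job is handed in; nothing more can be done
None
```

I laid hub_a over the shaft with its lug at the index-post end, key in its keyway and both long edges measured fully down, then let go and handed the job in at about 12 s; the other hubs and the tools were not touched.

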